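# Shut and bolt the blade chest

### The job

The blade chest on the bench has been left with its sliding hatch partly open: push the hatch fully shut, then press the spring safety catch down with one fingertip and keep it down while the other fingertip pushes the bolt all the way home into the keeper on the hatch. Keep the catch down for the whole slide, and only then let go so that it springs back up. Only push and press: pick nothing up, and leave everything else on the chest and the bench where it is.

Things in the scene. Friction and masses are not known exactly. Their poses are not given: they have to be found in the camera images.
- chest: fixed grey steel blade chest, 340 mm wide (its y), 100 mm high; origin at underside level, mid-width, 150 mm behind its front face and 130 mm before its back face; x points to its back (away from the robot, yaw within 0.35 rad), y left, z up. On its top: the sliding hatch on the left half, the bolt and its safety catch on the right half
- hatch (a joint): the hatch, a flat-topped bare metal box lid that slides along the chest's x on runners; value is how far it stands open in m: 0 fully shut (at a hard stop), positive when it stands open towards the robot (chest -x), at most 0.07. Starts 0.03 to 0.06 open. About 2 to 3 N pushes it along; it stays where it is left
- hatch_edge (a point): mid-point of the upper edge of the upright front face of the hatch's raised part (103 mm wide along y, 130 mm long along x); the face reaches from 31 mm (this point) down to 3 mm above the chest top. Pushing it in chest +x shuts the hatch. The chest top in front of it is bare for at least 55 mm. Axes as the chest's.
- keeper (a point): centre of the keeper, a small steel bridge fixed on the low right flange of the hatch (top 41 mm above the chest top, opening 20 mm wide along x); moves with the hatch. The rod of the bolt enters it along y when the hatch is shut (the hatch may be at most 4 mm open for this). Axes as the chest's.
- bolt (a joint): the bolt, sliding along the chest's +y (left, towards the hatch); value in m, 0 (starts 0 to 0.0015) drawn back, 0.045 fully home in the keeper (hard stop). About 3 N slides it when the catch is down; with the catch up its teeth block the bolt; it stays where it is left
- bolt_tab (a point): top centre of the bolt's upright thumb tab, a steel plate 40 mm along x, 6 mm along y, reaching from 14 to 52 mm above the chest top (this point at 52 mm); pushed on its right (-y) face. Nothing stands behind it (-y) on the chest top for 40 mm, where a fingertip has room. Moves with the bolt. Axes as the chest's.
- catch (a joint): the spring safety catch, a flat toothed steel bar pressed straight down; value is the depth pressed in m, 0 up, 0.012 at its bottom stop. Deeper than 0.007 its teeth are clear of the bolt; let go, it springs up. Spring about 5 N at the top to 9 N at the bottom
- catch_top (a point): centre of the top face of the catch's flat bar: 35 mm along x, 95 mm along y, 26 mm above the chest top when up. It lies parallel to the bolt, 60.5 mm nearer the robot (chest -x) than the thumb tab's centre: one fingertip presses it and rides along it while the other, level with it, pushes the tab. Three teeth stand out from its +x side towards the bolt, flush with its top. Axes as the chest's.
- jar: loose small clear jar with steel cap, 38 mm dia x 50 mm, standing on the front right part of the chest top; origin under its foot. Leave alone
- spool: loose white spool, 36 mm dia x 44 mm, standing on the front right part of the chest top (jar and spool may be swapped); origin under its foot. Leave alone
- chalk: loose white marking block 30 x 50 x 18 mm on the back right corner of the chest top; origin under it. Leave alone
- driver: loose screwdriver lying on the bench left of the chest. Leave alone
- wrench: loose wrench lying on the bench right of the chest. Leave alone
- staples: loose cardboard staple box 110 x 55 x 40 mm on the bench right of the chest. Leave alone
- stapler: loose pneumatic stapler lying on the bench left of the chest, about 200 x 160 x 50 mm. Leave alone

How it is judged (in metres and radians):
On the way, in this order (a step that is already met when the one before it is completed fails the run):
1. the hatch is fully shut, with the bolt still drawn back (value of joint hatch below 0.004 m and value of joint bolt below 0.008 m), for 0.2 s.
2. the bolt is fully home with the catch still held down by a finger (value of joint bolt above 0.041 m and value of joint catch above 0.006 m and contact force between the fingers and catch above 1 N and value of joint hatch below 0.004 m), for 0.1 s.
At the end, for the whole second after the job is handed in: the hatch is shut to within 4 mm, the bolt is at least 41 mm of its 45 mm across into the keeper, and the catch has sprung back up to within 3 mm of its top position (value of joint hatch below 0.004 m and value of joint bolt above 0.041 m and value of joint catch below 0.003 m); the robot touches nothing.
It fails at once if the catch came up while the bolt was part of the way across (value of joint bolt between 0.01 and 0.036 m and value of joint catch below 0.004 m).
It fails at once if something that should be left alone was picked up or shifted by more than 20 mm, or the jar or spool was knocked over (distance of any of jar, spool, chalk, driver, wrench, staples, stapler from where it was at the start of the episode above 0.02 m or angle between any of jar, spool's own z axis and vertical above 0.6 rad).
It also fails if it takes over 46 s, if anything falls off the work surface, if the arm or the gripper's body presses on something with over 40 N, if the wrist force passes 120 N, or if a joint passes its speed limit or range.

### The arm

A 6-joint arm with a two-finger parallel gripper is mounted at the origin on the work surface. World frame = base frame: x ahead of the robot, y to its left, z up, the work surface at z = 0. Lengths are in m, angles in degrees, forces in N, time in s.
With the tool pointing down it reaches from about 0.325 to 1 m from the base axis. Payload 5.1 kg.
Tool frame: the origin (TCP) lies midway between the tips of the shut fingers; the grasp point (between the pads) lies 19 mm behind it; z points along the fingers, y is the direction in which the jaws open and shut (so a half turn about z gives the same grasp; the last joint's range is limited). The gripper opens to 85 mm and grips with 20 to 120 N. Pads are 22 mm wide; open, the fingers measure 114 mm over their backs; the gripper's body (76 mm by 85 mm) begins 54 mm behind the grasp point. The pads swing forward as they close: fully open they stand 13 mm farther back than shut.
Start: joints at [-79.045, 7.093, 94.555, -0, 78.352, -4.733], TCP at [0.176, -0.626, 0.231] pointing down, gripper open.
Joint ranges: [-149.61, 149.61], [-58.7, 133.49], [1.44, 155.28], [-77.14, 257.14], [18.33, 153.61], [-166.67, 166.67]. Speed limits (degrees/s): [147.25, 147.25, 180, 180, 180, 180].

### API

Orientations are given as a 3x3 rotation matrix whose columns are the frame's x, y, z axes.
In Python, from plant import r gives the robot as it stands.
- The arm moves only by the tool move_arm, never from a script. Its argument "increments" is a list of rows, each a list of 3 entries, a list of its own where there are three numbers: the closure, from 0 (fully open) to 1 (shut), then the shift along the tool's x, y, z in cm, then the turn about the tool's z in rad. A call has 1 to 5 rows; each row shifts and turns the commanded pose from where the row before left it, along the tool's axes as they then stand; what a row does not reach is not made up. A row lasts 1/12 s, in which the tool goes at most 41.7 mm and 7.16 degrees, less where a joint would pass 70% of its speed; a pose out of reach is approached as far as the arm can. A call with a gripper value outside its range is refused whole. The fingers move at their own pace and stop on an object; "squeeze" is the grip in N (left out, the last holds). Time passes only in rows, so rows that do not move let the fingers close. It gives the time, the measured TCP pose, the force and the opening at its end, in the units of the state.
- r.sense(): the state, without advancing time (a new reading comes with each control period).
- r.get_image(name): name is "side" or "top"; returns the picture (420x560x3 uint8, red, green, blue); there is no depth.
- r.calibration(name): a dict with "intrinsics" (3x3 intrinsics, pixels), "xyz" and "orientation" of the camera in the world. Camera axes: x right, y down, z forward; pixel columns grow to the right and rows downward; lengths in m; the calibration is good to about 2 mm. A picture is of the moment at which its call begins. calibration takes no time and is no camera call.
- r.job_done(): hands the job in, once; it reports no verdict.
Trained networks look in the newest picture that a camera, given by its name, has taken for a name from the list of things; names that differ only in an ending like _2 or _b are one class to them, and where a whole thing is asked for, a point or a joint stands for the part that bears it (a point fixed in the world has none). Each returns a list of dicts, best first, with "confidence" (0 to 1); they miss things now and then, are a little off and sometimes report something else, mostly with a low value. They report only what shows in the picture. A call takes as long as a camera call.
- r.search_frame(name, camera): "xy" ([column, row] in pixels, amid what is visible of it).
- r.trace(name, camera): "region" (420x560 bool, what is visible of it) and "xy" ([column, row] in pixels, amid what is visible of it).
- r.spot_point(name, camera): "xy" ([column, row] in pixels: a listed point, or the origin of a listed thing).
The state is a dict: "t": time; "joint_pos": joint angles; "qd": joint speeds; "joint_efforts": joint torques, N m; "tool_pos": TCP position; "eef_rot": TCP orientation; "wrist_force": force on the tool from outside, world axes, zero at the start; "torque": the same for the moment, N m; "width": finger opening in m.
Only numpy, scipy, OpenCV 4.12 (cv2) and the standard library are available. Lean on these libraries where they do the work, as an engineer would, in place of code of your own. Each camera call takes 0.05 s, during which the arm holds its last target. There are 200 camera calls.

## Working session

There is one attempt and no reset: what is moved stays moved. The work goes in short steps, Python scripts to look and compute and a tool call to move; the robot and the scene stay as the last step left them, time stands still between calls to the robot, and variables do not carry over. Pictures are saved under pics/ and viewed, about 8 in all and at most 12, crops included, and the job is handed in when it is done.

Besides the shell and the picture viewer there is one more tool, called after "Request:" as name([rows], argument=value, ...), one row to a line, values as JSON. move_arm: Moves the arm, as the interface text tells. Its arguments: {"type":"object","properties":{"increments":{"type":"array"},"squeeze":{"type":"number"}},"required":["increments"]}

```bash
mkdir -p pics; ls; cat > h.py <<'E'
import numpy as np,cv2
from plant import r
P={}
def cal(c):
    k=r.calibration(c);K=np.array(k["intrinsics"]);R=np.array(k["orientation"]);t=np.array(k["xyz"]);return K,R,t
def proj(p,c):
    K,R,t=cal(c);q=K@(R.T@(np.array(p)-t));return q[:2]/q[2]
def ray(xy,c):
    K,R,t=cal(c);d=R@np.linalg.solve(K,[*xy,1]);return t,d/np.linalg.norm(d)
def atz(xy,c,z):
    t,d=ray(xy,c);return t+d*(z-t[2])/d[2]
def tri(xy1,xy2):
    a,d=ray(xy1,"side");b,e=ray(xy2,"top")
    s=np.linalg.lstsq(np.c_[d,-e],b-a,rcond=None)[0]
    p,q=a+s[0]*d,b+s[1]*e
    return (p+q)/2,np.linalg.norm(p-q)
E
python3 - <<'E'
from h import *
im={}
for c in("side","top"):
    im[c]=r.get_image(c);cv2.imwrite(f"pics/{c}0.png",im[c][:,:,::-1])
    K,R,t=cal(c);print(c,K[0,0],t.round(3),R.round(2).tolist())
for n in("hatch_edge","keeper","bolt_tab","catch_top","chest","jar","spool","chalk"):
    o={}
    for c in("side","top"):
        l=r.spot_point(n,c);o[c]=l
        print(n,c,[(np.round(x["xy"],1).tolist(),round(x["confidence"],2)) for x in l[:2]])
    if o["side"] and o["top"]: p,e=tri(o["side"][0]["xy"],o["top"][0]["xy"]);print("   ",p.round(4),round(e,4))
s=r.sense();print(s)
E
```

```text
pics
side 457.81083978504 [0.017 0.537 1.043] [[-0.73, -0.51, 0.45], [-0.68, 0.57, -0.47], [-0.02, -0.65, -0.76]]
top 424.68777173188863 [ 0.365 -0.03   1.356] [[0.02, -0.99, 0.15], [-1.0, -0.02, 0.01], [-0.01, -0.15, -0.99]]
hatch_edge side [([249.9, 266.5], 0.71)]
hatch_edge top [([149.2, 184.2], 0.74), ([216.1, 236.8], 0.66)]
    [0.4898 0.2571 0.3132] 0.2141
keeper side [([248.9, 236.7], 0.58), ([259.7, 189.7], 0.22)]
keeper top [([240.9, 219.0], 0.6), ([277.2, 197.6], 0.52)]
    [0.5377 0.0903 0.1157] 0.0056
bolt_tab side [([261.2, 190.1], 0.49)]
bolt_tab top [([278.9, 194.9], 0.63)]
    [ 0.6039 -0.0219  0.1492] 0.0013
catch_top side [([278.6, 205.7], 0.92), ([192.2, 391.1], 0.5)]
catch_top top [([275.9, 218.1], 0.8), ([134.5, 264.1], 0.43)]
    [ 0.5361 -0.0149  0.1456] 0.0003
chest side [([254.1, 248.4], 0.83)]
chest top [([252.8, 215.6], 0.6)]
    [0.561  0.0605 0.0114] 0.0011
jar side [([249.5, 266.3], 0.68), ([294.5, 243.5], 0.55)]
jar top [([267.6, 248.5], 0.69)]
    [ 0.5032  0.0538 -0.0271] 0.12
spool side [([314.8, 213.6], 0.8)]
spool top [([296.3, 243.2], 0.66)]
    [
[... 220 characters left out ...]
, -2.53592948e-04,
        7.83527220e+01, -4.73252037e+00]), 'qd': array([ 0.1076639 ,  0.0539998 , -0.03716755, -0.01275976, -0.00706309,
       -0.08528446]), 'joint_efforts': array([ 2.39875772e-05, -4.23596835e+01, -3.65765619e+01, -1.13282588e-04,
        4.16031644e-04,  8.44421919e-06]), 'tool_pos': array([ 0.17572613, -0.62578965,  0.23133303]), 'eef_rot': array([[ 9.62749910e-01,  2.70393438e-01, -4.58915364e-06],
       [ 2.70393438e-01, -9.62749910e-01,  8.97849716e-07],
       [-4.17543458e-06, -2.10528176e-06, -1.00000000e+00]]), 'wrist_force': array([ 0.57519165,  0.43472495, -0.36823063]), 'torque': array([ 0.00238382, -0.00845893,  0.01077001]), 'width': 0.08539120211814376}
```

View pics/top0.png

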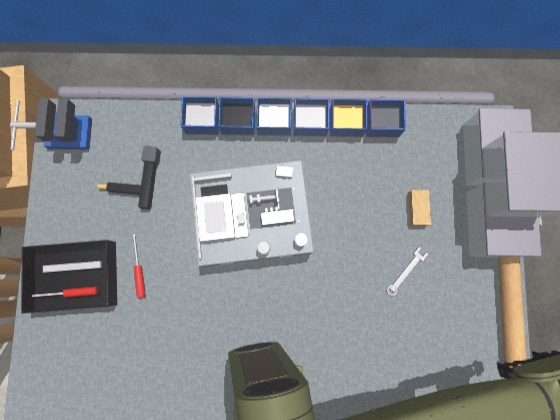

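View pics/side0.png

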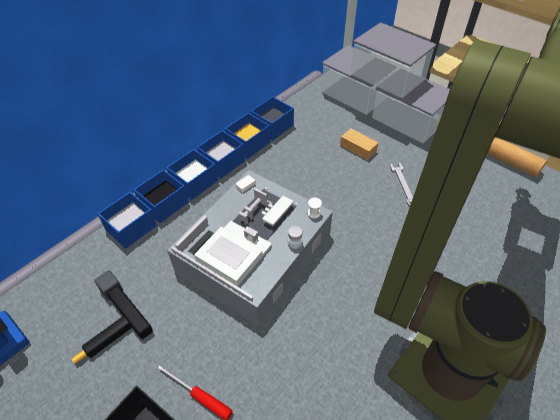

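```bash
python3 - <<'E'
import cv2,numpy as np
a=cv2.imread("pics/top0.png")[155:280,185:320];b=cv2.imread("pics/side0.png")[170:320,165:335]
a=cv2.resize(a,None,fx=5.9,fy=5.9,interpolation=cv2.INTER_CUBIC)[:, :800];b=cv2.resize(b,None,fx=4,fy=4,interpolation=cv2.INTER_CUBIC)
cv2.imwrite("pics/topc.png",cv2.resize(a,None,fx=5/5.9,fy=5/5.9));cv2.imwrite("pics/sidec.png",b)
E
```

```text
(no output)
```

View pics/topc.png

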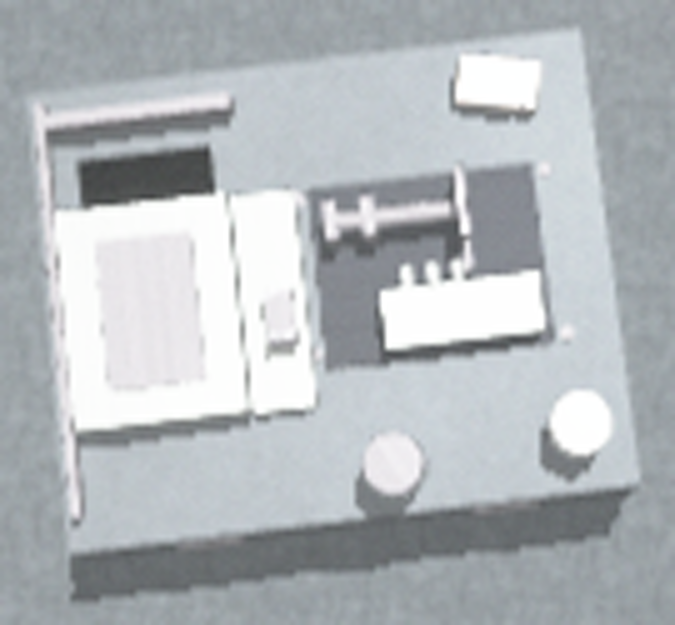

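View pics/sidec.png

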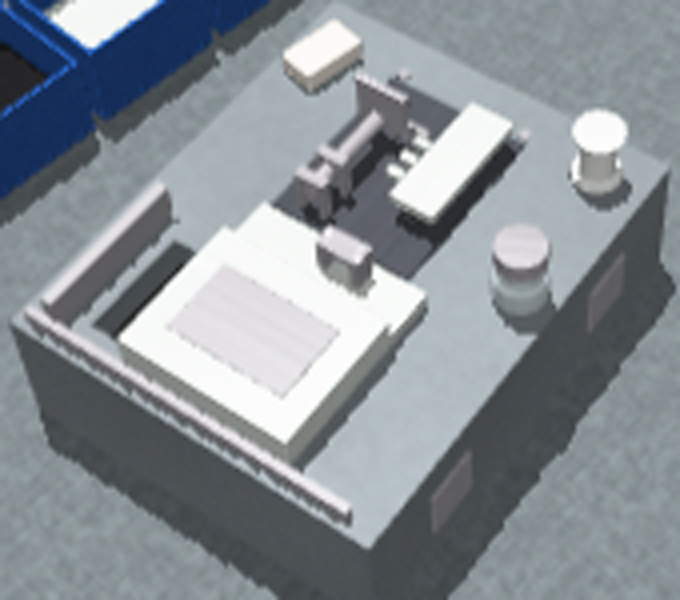

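```bash
cat >> h.py <<'E'
def T(c): return np.array(c)/5+[185-.4,155-.4]
def S(c): return np.array(c)/4+[165-.4,170-.4]
E
python3 - <<'E'
from h import *
from scipy.optimize import least_squares
# chest frame corners top
H=.1
obs=[("top",T(p),q) for p,q in [((30,97),(.13,.17,H)),((580,30),(.13,-.17,H)),((638,483),(-.15,-.17,H)),((72,552),(-.15,.17,H))]]
obs+=[("side",S(p),q) for p,q in [((368,548),(-.15,.17,H)),((668,170),(-.15,-.17,H)),((12,322),(.13,.17,H))]]
def W(v,q):
    c,s=np.cos(v[2]),np.sin(v[2]);return np.array([v[0]+c*q[0]-s*q[1],v[1]+s*q[0]+c*q[1],q[2]])
def bar(cx,cy): return [(cx+a*.0175,cy+b*.0475,H+.026) for a,b in((1,1),(1,-1),(-1,-1),(-1,1))]
bo=[T(p) for p in((380,290),(540,271),(548,328),(385,350))]
bs=[S(p) for p in((472,103),(392,200),(433,222),(513,128))]; bsi=[1,0,3,2]
bq=lambda a,b:[bar(a,b)[i] for i in range(4)]
ho=[T(p) for p in((55,213),(228,193),(247,412),(77,428))]
def f(v):
    e=[proj(W(v,q),c)-p for c,p,q in obs]
    B=bar(v[3],v[4])
    e+=[proj(W(v,B[i]),"top")-bo[i] for i in range(4)]
    e+=[proj(W(v,B[i]),"side")-p for i,p in zip(bsi,bs)]
    hq=[(v[5]+a,v[6]+b*.0515,H+.031) for a,b in((.13,1),(.13,-1),(0,-1),(0,1))]
    e+=[proj(W(v,q),"top")-p for q,p in zip(hq,ho)]
    hs=[S((123,340)),None,None,S((293,440))]
    e+=[proj(W(v,hq[0]),"side")-S((123,340)),proj(W(v,hq[3]),"side")-S((293,440))]
    return np.ravel(e)
s=least_squares(f,[.56,.06,.1,-.02,-.08,-.07,.08],loss="soft_l1");v=s.x
print(v.round(4));print(f(v).reshape(-1,2).round(1).tolist())
np.save("v.npy",v)
cx,cy=v[3],v[4]
print("catch",W(v,(cx,cy,.126)).round(4),"edge",W(v,(v[5],v[6],.131)).round(4))
# bolt tab: from pixel at z .152
for c,l in(("top",[T((460,165)),T((465,235))]),("side",[S((358,75)),S((408,105))])):
    for p in l:
        w=atz(p,c,.152);d=w[:2]-v[:2];co,si=np.cos(v[2]),np.sin(v[2]);print("tab end",c,w.round(4),"chest",round(co*d[0]+si*d[1],4),round(-si*d[0]+co*d[1],4))
w=atz([278.9,194.9],"top",.152);w2=atz([261.2,190.1],"side",.152);print(w,w2)
for n,p in(("jar",T((392,462))),("spool",T((580,422)))):
    w=atz(p,"top",.148);d=w[:2]-v[:2];print(n,w.round(3),co*d[0]+si*d[1],-si*d[0]+co*d[1])
E
```

```text
[ 0.5691  0.0641  0.1413 -0.0386 -0.0767 -0.0829  0.1017]
[[-1.0, -0.4], [-0.0, -0.3], [0.6, 0.5], [-0.8, 0.7], [0.3, 0.0], [0.6, -1.4], [-0.9, -0.4], [-0.6, 0.6], [-0.5, 0.5], [-0.6, 0.8], [-0.2, 0.4], [-0.2, -0.6], [-0.9, -1.8], [0.0, -1.2], [0.6, -1.3], [0.0, 0.4], [0.3, 0.2], [1.1, 0.2], [-0.2, 1.3], [-1.1, -1.2], [-0.8, 0.2]]
catch [ 0.5417 -0.0173  0.126 ] edge [0.4727 0.1531 0.131 ]
tab end top [ 0.6242 -0.0152  0.152 ] chest 0.0434 -0.0863
tab end top [ 0.5831 -0.019   0.152 ] chest 0.0022 -0.0842
tab end side [ 0.621  -0.0118  0.152 ] chest 0.0407 -0.0825
tab end side [ 0.5783 -0.0147  0.152 ] chest -0.002 -0.0793
[ 0.60282983 -0.02230842  0.152     ] [ 0.60270738 -0.01983817  0.152     ]
jar [0.452 0.02  0.148] -0.12224306589942452 -0.02719725941998418
spool [ 0.477 -0.087  0.148] -0.11258625946304561 -0.13625162384955197
```

```bash
cat >> h.py <<'E'
try: v=np.load("v.npy")
except Exception: pass
def W(q,v=None):
    v=np.load("v.npy") if v is None else v
    c,s=np.cos(v[2]),np.sin(v[2]);return np.array([v[0]+c*q[0]-s*q[1],v[1]+s*q[0]+c*q[1],q[2]])
def C(w):
    c,s=np.cos(v[2]),np.sin(v[2]);d=np.array(w)[:2]-v[:2];return np.array([c*d[0]+s*d[1],-s*d[0]+c*d[1],w[2]])
def plan(q,n,cl,step=.12):
    """rows to chest-frame TCP q, with tool y along chest x"""
    s=r.sense();p=s["tool_pos"];R=s["eef_rot"];a=np.arctan2(R[1,0],R[0,0]);g=v[2]+np.pi/2
    D=(W(q)-p)/n
    for i in range(n):
        t=np.clip(-(g-a),-step,step)
        x=[np.cos(a),np.sin(a)];y=[np.sin(a),-np.cos(a)]
        print([cl,[round(float(D[:2]@x)*100,2),round(float(D[:2]@y)*100,2),round(-D[2]*100,2)],round(float(t),3)],end=",")
        a-=t
        if i%5==4: print()
def st():
    s=r.sense();R=s["eef_rot"];print("t",round(s["t"],2),"chest",C(s["tool_pos"]).round(4),"yawerr",round(float(v[2]+np.pi/2-np.arctan2(R[1,0],R[0,0])),3),"F",s["wrist_force"].round(1),"w",round(s["width"],4))
E
python3 - <<'E'
from h import *
print("keeper",C(atz(T((281,315)),"top",.141)),"net",C(atz([240.9,219],"top",.141)),C(atz([248.9,236.7],"side",.141)))
plan((-.115,.09,.2),20,1)
E
```

```text
keeper [-0.02951468  0.02694399  0.141     ] net [-0.03361412  0.02709757  0.141     ] [-0.03709911  0.04544077  0.141     ]
[1, [2.32, -3.31, np.float64(0.16)], -0.12],[1, [2.7, -3.01, np.float64(0.16)], -0.12],[1, [3.04, -2.67, np.float64(0.16)], -0.12],[1, [3.33, -2.28, np.float64(0.16)], -0.12],[1, [3.58, -1.87, np.float64(0.16)], -0.12],
[1, [3.78, -1.43, np.float64(0.16)], -0.12],[1, [3.92, -0.96, np.float64(0.16)], -0.12],[1, [4.01, -0.49, np.float64(0.16)], -0.12],[1, [4.04, -0.0, np.float64(0.16)], -0.12],[1, [4.01, 0.48, np.float64(0.16)], -0.12],
[1, [3.93, 0.96, np.float64(0.16)], -0.12],[1, [3.78, 1.42, np.float64(0.16)], -0.118],[1, [3.59, 1.86, np.float64(0.16)], -0.0],[1, [3.59, 1.86, np.float64(0.16)], -0.0],[1, [3.59, 1.86, np.float64(0.16)], -0.0],
[1, [3.59, 1.86, np.float64(0.16)], -0.0],[1, [3.59, 1.86, np.float64(0.16)], -0.0],[1, [3.59, 1.86, np.float64(0.16)], -0.0],[1, [3.59, 1.86, np.float64(0.16)], -0.0],[1, [3.59, 1.86, np.float64(0.16)], -0.0],
```

Request:
move_arm([
  [1, [2.3, -3.3, 0.15], -0.12],
  [1, [2.7, -3.0, 0.15], -0.12],
  [1, [3.0, -2.7, 0.15], -0.12],
  [1, [3.3, -2.3, 0.15], -0.12],
  [1, [3.6, -1.9, 0.15], -0.12],
])

```text
t: 1.32
tool_pos: [0.2416, -0.4332, 0.2236]
eef_rot: [[0.638, 0.77, 0.0], [0.77, -0.638, 0.0], [0.0, 0.0, -1.0]]
wrist_force: [0.1, 0.2, 1.0]
width: 0.0259
```

Request:
move_arm([
  [1, [3.8, -1.4, 0.15], -0.12],
  [1, [3.9, -1.0, 0.15], -0.12],
  [1, [4.0, -0.5, 0.15], -0.12],
  [1, [4.0, 0, 0.15], -0.12],
  [1, [4.0, 0.5, 0.15], -0.12],
])

```text
t: 1.73
tool_pos: [0.308, -0.2431, 0.2165]
eef_rot: [[0.092, 0.996, 0.001], [0.996, -0.092, -0.001], [-0.001, 0.001, -1.0]]
wrist_force: [0.4, -0.3, 1.2]
width: 0.0003
```

Request:
move_arm([
  [1, [3.9, 1.0, 0.15], -0.12],
  [1, [3.8, 1.4, 0.15], -0.118],
  [1, [3.6, 1.9, 0.15], 0],
  [1, [3.6, 1.9, 0.15], 0],
  [1, [3.6, 1.9, 0.15], 0],
])

```text
t: 2.15
tool_pos: [0.3762, -0.0518, 0.2093]
eef_rot: [[-0.14, 0.99, 0.002], [0.99, 0.14, -0.001], [-0.001, 0.002, -1.0]]
wrist_force: [1.3, 0.2, 0.4]
width: 0.0001
```

```bash
python3 -c "
from h import *
st();plan((-.115,.09,.2),5,1)"
```

```text
t 2.15 chest [-0.2073 -0.0876  0.2093] yawerr 0.001 F [1.3 0.2 0.4] w 0.0001
[1, [3.55, 1.84, np.float64(0.19)], -0.001],[1, [3.55, 1.85, np.float64(0.19)], -0.0],[1, [3.55, 1.85, np.float64(0.19)], -0.0],[1, [3.55, 1.85, np.float64(0.19)], -0.0],[1, [3.55, 1.85, np.float64(0.19)], -0.0],
```

Request:
move_arm([
  [1, [3.5, 1.8, 0.2], 0],
  [1, [3.5, 1.8, 0.2], 0],
  [1, [3.5, 1.8, 0.2], 0],
  [1, [3.6, 1.9, 0.2], 0],
  [1, [3.6, 1.9, 0.2], 0],
])

```text
t: 2.57
tool_pos: [0.4425, 0.1368, 0.1991]
eef_rot: [[-0.141, 0.99, 0.001], [0.99, 0.141, 0.0], [-0.0, 0.001, -1.0]]
wrist_force: [1.3, -1.3, -0.0]
width: -0.0002
```

Request:
move_arm([
  [1, [0, 0, 2.5], 0],
  [1, [0, 0, 2.5], 0],
  [1, [0, 0, 2.0], 0],
  [1, [0, 0, 1.0], 0],
  [1, [0, 0, 0], 0],
])

```text
t: 2.98
tool_pos: [0.4402, 0.1342, 0.1161]
eef_rot: [[-0.141, 0.99, -0.005], [0.99, 0.141, -0.001], [-0.0, -0.005, -1.0]]
wrist_force: [0.2, 0.3, -0.1]
width: 0.0
```

```bash
python3 -c "
from h import *
st()
i=r.get_image('side');cv2.imwrite('pics/side1.png',cv2.resize(i[120:320,150:400,::-1],None,fx=3,fy=3,interpolation=2))"
```

```text
t 2.98 chest [-0.1177  0.0875  0.1161] yawerr 0.0 F [ 0.2  0.3 -0.1] w 0.0
```

View pics/side1.png

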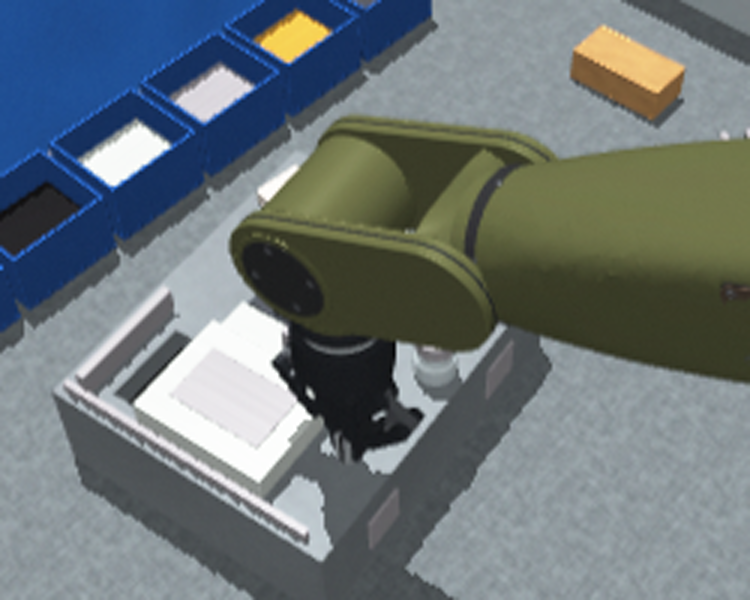

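Request:
move_arm([
  [1, [0, 0.5, 0.5], 0],
  [1, [0, 0.8, 0], 0],
  [1, [0, 0.8, 0], 0],
  [1, [0, 0.8, 0], 0],
  [1, [0, 0.8, 0], 0],
])

```text
t: 3.45
tool_pos: [0.4801, 0.1397, 0.1147]
eef_rot: [[-0.14, 0.99, 0.0], [0.99, 0.14, 0.0], [-0.0, 0.0, -1.0]]
wrist_force: [-3.1, -0.7, 2.3]
width: 0.0001
```

Request:
move_arm([
  [1, [0, 0.8, 0], 0],
  [1, [0, 0.8, 0], 0],
  [1, [0, 0.6, 0], 0],
  [1, [0, 0.4, 0], 0],
  [1, [0, 0, 0], 0],
])

```text
t: 3.87
tool_pos: [0.5058, 0.1435, 0.1139]
eef_rot: [[-0.14, 0.99, 0.001], [0.99, 0.14, 0.0], [0.0, 0.001, -1.0]]
wrist_force: [0.5, 0.6, -0.1]
width: 0.0002
```

```bash
python3 -c "
from h import *
st()"
```

```text
t 3.87 chest [-0.0515  0.0875  0.1139] yawerr 0.0 F [ 0.5  0.6 -0.1] w 0.0002
```

Request:
move_arm([
  [1, [0, 0.3, 0], 0],
  [1, [0, 0.3, 0], 0],
  [1, [0, 0.2, 0], 0],
  [1, [0, 0.2, 0], 0],
  [1, [0, 0.1, 0], 0],
])

```text
t: 4.28
tool_pos: [0.5147, 0.1448, 0.1135]
eef_rot: [[-0.141, 0.99, -0.002], [0.99, 0.141, -0.0], [0.0, -0.002, -1.0]]
wrist_force: [-6.7, -0.9, 4.2]
width: -0.0002
```

Request:
move_arm([
  [1, [0, 0.2, 0], 0],
  [1, [0, 0.2, 0], 0],
  [1, [0, 0.2, 0], 0],
  [1, [0, 0, 0], 0],
  [1, [0, 0, 0], 0],
])

```text
t: 4.7
tool_pos: [0.515, 0.1449, 0.1135]
eef_rot: [[-0.141, 0.99, -0.018], [0.99, 0.141, -0.003], [-0.001, -0.018, -1.0]]
wrist_force: [-28.3, -5.3, 18.0]
width: -0.0001
```

Request:
move_arm([
  [1, [0, -1.5, 0], 0],
  [1, [0, -1.0, -2], 0],
  [0.46, [0, 0, -3.5], 0],
  [0.46, [0, 0, -3.5], 0],
  [0.46, [0, 0, 0], 0],
])

```text
t: 5.12
tool_pos: [0.5011, 0.143, 0.2127]
eef_rot: [[-0.141, 0.99, 0.015], [0.99, 0.141, 0.003], [0.001, 0.016, -1.0]]
wrist_force: [0.9, 0.4, 1.1]
width: 0.0362
```

```bash
python3 -c "
from h import *
st();plan((-.0084,-.108,.195),10,.46)"
```

```text
t 5.12 chest [-0.0561  0.0877  0.2127] yawerr 0.0 F [0.9 0.4 1.1] w 0.0362
[0.46, [-1.96, 0.48, np.float64(0.18)], -0.0],[0.46, [-1.96, 0.48, np.float64(0.18)], -0.0],[0.46, [-1.96, 0.48, np.float64(0.18)], -0.0],[0.46, [-1.96, 0.48, np.float64(0.18)], -0.0],[0.46, [-1.96, 0.48, np.float64(0.18)], -0.0],
[0.46, [-1.96, 0.48, np.float64(0.18)], -0.0],[0.46, [-1.96, 0.48, np.float64(0.18)], -0.0],[0.46, [-1.96, 0.48, np.float64(0.18)], -0.0],[0.46, [-1.96, 0.48, np.float64(0.18)], -0.0],[0.46, [-1.96, 0.48, np.float64(0.18)], -0.0],
```

Request:
move_arm([
  [0.46, [-3.0, 0.8, 0], 0],
  [0.46, [-4.0, 1.0, 0], 0],
  [0.46, [-4.0, 1.0, 0], 0],
  [0.46, [-4.0, 1.0, 0], 0],
  [0.46, [-4.0, 1.0, 0], 0],
])

```text
t: 5.53
tool_pos: [0.572, -0.041, 0.2043]
eef_rot: [[-0.141, 0.99, 0.003], [0.99, 0.141, -0.0], [-0.001, 0.003, -1.0]]
wrist_force: [1.1, 0.2, 0.5]
width: 0.0464
```

Request:
move_arm([
  [0.46, [-0.8, 0, 1.0], 0],
  [0.46, [0, 0, 1.0], 0],
  [0.46, [0, 0, 0.5], 0],
  [0.46, [0, 0, 0.5], 0],
  [0.46, [0, 0, 0], 0],
])

```text
t: 5.95
tool_pos: [0.5707, -0.0454, 0.1718]
eef_rot: [[-0.142, 0.99, -0.003], [0.99, 0.142, 0.001], [0.001, -0.003, -1.0]]
wrist_force: [-0.6, -0.0, -0.4]
width: 0.0465
```

```bash
python3 -c "
from h import *
st()
i=r.get_image('side')[150:300,190:370,::-1];j=r.get_image('top')[150:290,180:330,::-1]
cv2.imwrite('pics/b2.png',np.hstack([cv2.resize(i,(400,333),interpolation=2),cv2.resize(j,(357,333),interpolation=2)]))"
```

```text
t 5.95 chest [-0.0138 -0.1087  0.1718] yawerr -0.002 F [-0.6 -0.  -0.4] w 0.0465
```

View pics/b2.png

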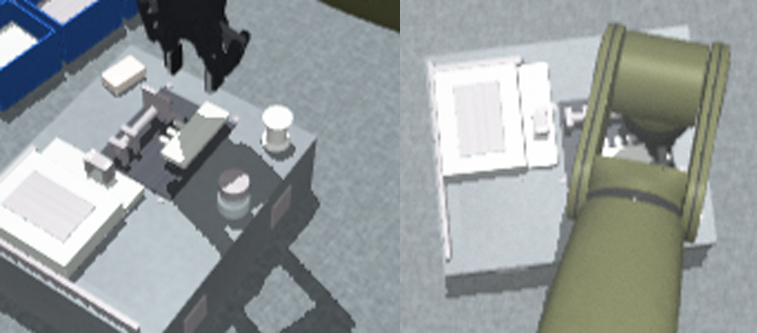

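Request:
move_arm([
  [0.46, [0, 0.3, 1.0], 0],
  [0.46, [0, 0.2, 1.0], 0],
  [0.46, [0, 0, 1.0], 0],
  [0.46, [0, 0, 0.5], 0],
  [0.46, [0, 0, 0], 0],
])

```text
t: 6.47
tool_pos: [0.5755, -0.046, 0.1361]
eef_rot: [[-0.141, 0.99, -0.004], [0.99, 0.141, 0.001], [0.001, -0.004, -1.0]]
wrist_force: [-0.1, 0.1, -0.6]
width: 0.0463
```

```bash
python3 -c "
from h import *
st()
i=r.get_image('side')[150:300,190:370,::-1]
cv2.imwrite('pics/b3.png',cv2.resize(i,(720,600),interpolation=2))"
```

```text
t 6.47 chest [-0.0091 -0.1099  0.1361] yawerr 0.0 F [-0.1  0.1 -0.6] w 0.0463
```

View pics/b3.png

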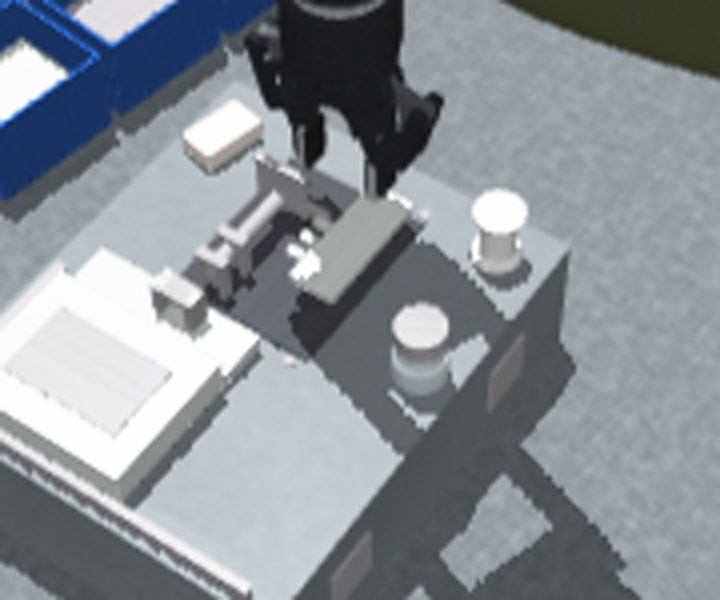

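Request:
move_arm([
  [0.46, [0, 0, 0.5], 0],
  [0.46, [0, 0, 0.3], 0],
  [0.46, [0, 0, 0.2], 0],
  [0.46, [0, 0, 0.2], 0],
  [0.46, [0, 0, 0], 0],
])

```text
t: 6.93
tool_pos: [0.5767, -0.0464, 0.1264]
eef_rot: [[-0.14, 0.99, -0.0], [0.99, 0.14, 0.0], [0.0, -0.0, -1.0]]
wrist_force: [-0.9, -0.2, 0.6]
width: 0.0462
```

Request:
move_arm([
  [0.46, [0, 0, 0.3], 0],
  [0.46, [0, 0, 0.3], 0],
  [0.46, [0, 0, 0.2], 0],
  [0.46, [0, 0, 0], 0],
  [0.46, [0, 0, 0], 0],
])

```text
t: 7.35
tool_pos: [0.5774, -0.0465, 0.1198]
eef_rot: [[-0.141, 0.99, 0.001], [0.99, 0.141, -0.0], [-0.001, 0.001, -1.0]]
wrist_force: [-1.5, 0.4, 5.8]
width: 0.046
```

Request:
move_arm([
  [0.46, [0, 0, 0.3], 0],
  [0.46, [0, 0, 0.3], 0],
  [0.46, [0, 0, 0.2], 0],
  [0.46, [0, 0, 0.2], 0],
  [0.46, [0, 0, 0], 0],
])

```text
t: 7.77
tool_pos: [0.5776, -0.0466, 0.1113]
eef_rot: [[-0.141, 0.99, 0.001], [0.99, 0.141, -0.0], [-0.0, 0.001, -1.0]]
wrist_force: [-4.7, 0.3, 10.4]
width: 0.0461
```

Request:
move_arm([
  [0.46, [0, 0, 0.2], 0],
  [0.46, [0, 0, 0.1], 0],
  [0.46, [0, 0, 0], 0],
])

```text
t: 8.02
tool_pos: [0.5779, -0.0467, 0.1108]
eef_rot: [[-0.141, 0.99, 0.001], [0.99, 0.141, -0.001], [-0.001, 0.001, -1.0]]
wrist_force: [-8.7, 2.1, 22.2]
width: 0.0463
```

Request:
move_arm([
  [0.46, [0.4, 0, 0], 0],
  [0.46, [0.4, 0, 0], 0],
  [0.46, [0.4, 0, 0], 0],
  [0.46, [0.3, 0, 0], 0],
  [0.46, [0.3, 0, 0], 0],
])

```text
t: 8.43
tool_pos: [0.5786, -0.0325, 0.1115]
eef_rot: [[-0.142, 0.99, 0.01], [0.99, 0.142, -0.009], [-0.01, 0.009, -1.0]]
wrist_force: [1.4, -12.5, 15.2]
width: 0.0461
```

```bash
python3 -c "
from h import *
st()"
```

```text
t 8.43 chest [-0.0042 -0.0969  0.1115] yawerr -0.001 F [  1.4 -12.5  15.2] w 0.0461
```

Request:
move_arm([
  [0.46, [0.4, -0.1, 0], 0],
  [0.46, [0.4, -0.1, 0], 0],
  [0.46, [0.4, 0, 0], 0],
  [0.46, [0.4, 0, 0], 0],
  [0.46, [0, 0, 0], 0],
])

```text
t: 8.85
tool_pos: [0.5752, -0.0162, 0.1117]
eef_rot: [[-0.142, 0.99, 0.013], [0.99, 0.142, -0.007], [-0.009, 0.011, -1.0]]
wrist_force: [3.2, -9.4, 14.5]
width: 0.0461
```

```bash
python3 -c "
from h import *
st()"
```

```text
t 8.85 chest [-0.0052 -0.0803  0.1117] yawerr -0.001 F [ 3.2 -9.4 14.5] w 0.0461
```

Request:
move_arm([
  [0.46, [0.4, 0, 0.05], 0],
  [0.46, [0.4, 0, 0], 0],
  [0.46, [0.4, 0, 0], 0],
  [0.46, [0.4, 0, 0], 0],
  [0.46, [0.3, 0, 0], 0],
])

```text
t: 9.27
tool_pos: [0.5727, 0.0017, 0.1116]
eef_rot: [[-0.142, 0.99, 0.013], [0.99, 0.142, -0.009], [-0.011, 0.011, -1.0]]
wrist_force: [3.0, -13.3, 17.0]
width: 0.046
```

```bash
python3 -c "
from h import *
st()"
```

```text
t 9.27 chest [-0.0052 -0.0623  0.1116] yawerr -0.001 F [  3.  -13.3  17. ] w 0.046
```

Request:
move_arm([
  [0.46, [0.3, 0, 0], 0],
  [0.46, [0.3, 0, 0], 0],
  [0.46, [0.3, 0, 0], 0],
  [0.46, [0.2, 0, 0], 0],
  [0.46, [0, 0, 0], 0],
])

```text
t: 9.68
tool_pos: [0.5717, 0.0098, 0.1117]
eef_rot: [[-0.141, 0.99, 0.014], [0.99, 0.141, -0.014], [-0.016, 0.012, -1.0]]
wrist_force: [3.8, -23.4, 14.9]
width: 0.0463
```

Request:
move_arm([
  [0.46, [0.2, 0, 0.1], 0],
  [0.46, [0.2, 0, 0], 0],
  [0.46, [0, 0, 0], 0],
  [0.46, [0, 0, 0], 0],
])

```text
t: 10.02
tool_pos: [0.5717, 0.0099, 0.1117]
eef_rot: [[-0.139, 0.99, 0.015], [0.99, 0.139, -0.021], [-0.023, 0.012, -1.0]]
wrist_force: [3.2, -36.4, 18.9]
width: 0.046
```

```bash
python3 -c "
from h import *
st()
i=r.get_image('side')[150:300,190:370,::-1]
cv2.imwrite('pics/b4.png',cv2.resize(i,(720,600),interpolation=2))"
```

```text
t 10.02 chest [-0.005  -0.054   0.1117] yawerr 0.002 F [  3.2 -36.4  18.9] w 0.046
```

View pics/b4.png

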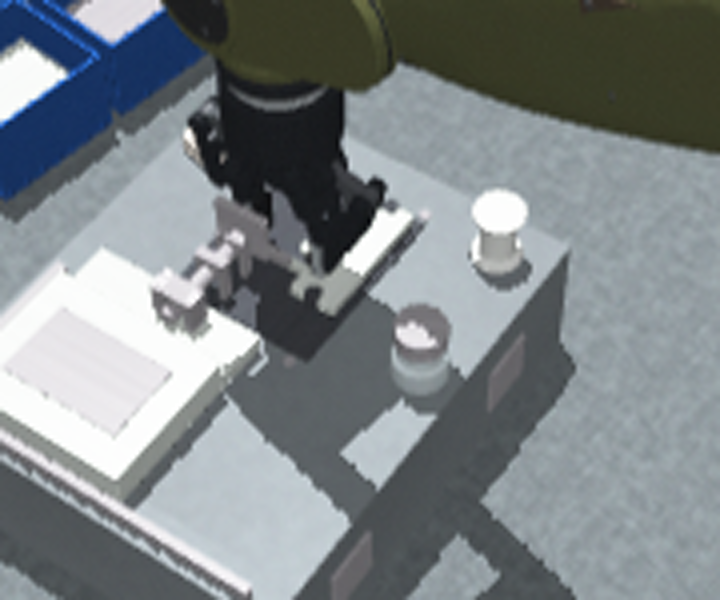

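Request:
move_arm([
  [0.46, [-0.6, 0, 0], 0],
  [0.46, [-0.5, 0, -0.2], 0],
  [0.46, [0, 0, -1.0], 0],
  [0.46, [0, 0, -2], 0],
  [0.46, [0, 0, -3], 0],
])

```text
t: 10.48
tool_pos: [0.565, 0.0095, 0.1639]
eef_rot: [[-0.14, 0.99, -0.006], [0.99, 0.14, 0.0], [0.001, -0.006, -1.0]]
wrist_force: [1.0, 0.3, -0.5]
width: 0.0457
```

Request:
move_arm([
  [0.46, [0, 0, -3], 0],
  [0.46, [-3, -1, -2], 0],
  [0.46, [-4, -1, 0], 0],
  [0.46, [-4, -1, 0], 0],
  [0.46, [-4, -1, 0], 0],
])

```text
t: 10.9
tool_pos: [0.5482, -0.1456, 0.2169]
eef_rot: [[-0.142, 0.99, 0.001], [0.99, 0.142, -0.0], [-0.001, 0.001, -1.0]]
wrist_force: [1.0, 0.6, -0.1]
width: 0.0462
```

Request:
move_arm([
  [0.46, [-4, -1, 0], 0],
  [0.46, [-4, -1, 0], 0],
  [0.46, [-4, -1, 0], 0],
  [0.46, [0, 0, 0], 0],
  [0.46, [0, 0, 0], 0],
])

```text
t: 11.32
tool_pos: [0.5349, -0.2692, 0.2156]
eef_rot: [[-0.137, 0.991, -0.001], [0.991, 0.137, 0.001], [0.001, -0.001, -1.0]]
wrist_force: [-0.3, 0.6, 0.1]
width: 0.0457
```

```bash
python3 -c "
from h import *
st()
i=r.get_image('side')[150:300,190:370,::-1];j=r.get_image('top')[150:290,180:330,::-1]
cv2.imwrite('pics/b5.png',np.hstack([cv2.resize(i,(400,333),interpolation=2),cv2.resize(j,(357,333),interpolation=2)]))"
```

```text
t 11.32 chest [-0.0808 -0.3252  0.2156] yawerr 0.004 F [-0.3  0.6  0.1] w 0.0457
```

View pics/b5.png

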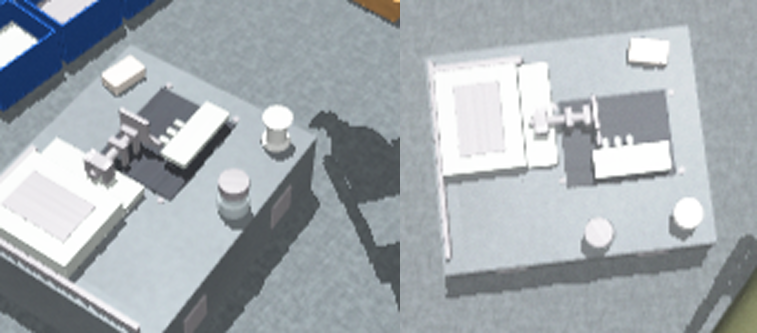

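```bash
python3 -c "
from h import *
print(r.job_done())"
```

```text
the job is handed in; nothing more can be done
None
```

I shut the hatch, held the catch down while sliding the bolt home, then let the catch spring up. I handed the job in at about 11.3 s of the 46 s; no verdict was reported.

- **Hatch:** pushed with closed fingers until it reached its hard stop, where the force rose to about 28 N with no further movement. In the last picture it looks shut, with the keeper in line with the bolt.
- **Catch:** pressed to its bottom stop at about 22 N. The downward force stayed at 14 N or more at every reading during the slide, above the roughly 9 N the spring needs. It looks up in the final picture; I did not measure its height.
- **Bolt:** pushed until it stopped dead, with 36 N sideways and no more travel. The top picture gives about 43 mm of tab travel, rough to a few mm, and the rod is in the keeper.
- **Everything else:** the jar, spool and chalk look upright and in place. The bench items were not in the final crops, but the arm only passed well above that area. The robot is clear, with wrist force near zero.

No check failed or disagreed.

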